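# Lock the spice jars in the jar carrier with its indexed keeper

### The job

Stand the spice jar that was left on the breakfast board upright in the trough of the steel jar carrier, between the jar already in there and the sliding keeper. Then pull up the keeper's index knob, slide the keeper over towards the jars and let the knob go so that its pin drops fully home in the nearest hole to the jars in which it will lock, so that they cannot topple on the way. The jars are glass and the pin is thin: push only gently, knock no jar over, and leave the other things where they stand.

Things in the scene. Friction and masses are not known exactly. Their poses are not given: they have to be found in the camera images.
- carrier: Fixed steel jar carrier, 124 (x) x 240 (y) mm plus bar grips 22 mm out at both ends. Origin: centre of its underside; x across it, away from the robot at yaw 0, y along it. Far half: jar trough (see trough). Near half, at x = -34 mm: a rail topped by a steel index strip (upper face z = 24 mm) with a row of round 9.6 mm holes, 24 mm apart.
- plunger (a joint): Lift of the knob and its pin, m: 0 with the pin home in a hole (8 mm deep), about 0.0078 with its tip resting on the strip between holes, 0.012 at the upper stop. A spring presses it down, 2.4 N at 0, 5 N at the upper stop; let go, it springs down by itself, but a sideways push on the knob can hold it up by friction: with the knob free, push the saddle instead.
- knob (a point): Centre of the black upright plunger knob, 26 mm across, 20 mm high; 70 mm above the table with the pin home, 78 mm with the pin on the strip, at carrier x = -34 mm. Axes as the carrier's. Below it stands an 18 mm wide sleeve (up to 56 mm) on the keeper's saddle. Grip the knob from above to pull it up, and slide the keeper by it.
- keeper_face (a point): Middle of the plate's face that looks to the jars (+y), 36 mm up, 15 mm ahead (+y) of the knob's axis. It starts at carrier y = -69 to -31 mm, pin in a hole or on the strip. Pin home, its nominal carrier y is -77, -53, -29, -5, 19 or 43 mm, all shifted alike by up to 6 mm. With both jars in, the 19 mm hole is the last it can reach (a few mm of play are left, 15 mm at most).
- pin: Steel index pin under the knob and fixed to it, 8 mm across, flat tip (0.8 mm clearance all round in a hole). Origin: on the knob's axis, at table height when the pin is home. It bears up to 30 N against the side of a hole.
- spice_jar_tall: Spice jar with red cap, 106 mm high, body about 42 mm across, cap 45 mm across and 21 mm high, 110 g or so. Origin: centre of its underside. One of the two spice jars stands in the trough near the +y end wall, the other on the breakfast board.
- spice_jar_short: Spice jar with yellow cap, 96 mm high, body and cap about 42 mm across, cap 20 mm high, 110 g or so. Origin: centre of its underside. In the trough or on the board. Two more such jars at the back edge of the table stay there.
- lemon_board: Breakfast board lying near the carrier, to its right, a spice jar on it, 200 x 165 x 5 mm, fixed. Origin: centre of its underside.
- jam_jar: Bystander: jam jar, 69 mm across, 99 mm high. Origin: centre of its underside.
- kitchen_timer: Bystander: red wind-up timer, 68 mm across, 60 mm high. Origin: centre of its underside.
- staff_mug: Bystander: white mug, 83 mm across, 93 mm high. Origin: centre of its underside.
- trough (a point): Middle of the trough's floor at its +y end wall: carrier (29, 116, 5) mm; axes as the carrier's. Inside, the open trough spans carrier x = 2 to 56 mm, y = -116 to 116 mm. Its far wall and end walls are 50 mm high, its front wall 32 mm, above the table; all are 4 mm thick. The jars belong against this end wall.
- strip_mid (a point): Nominal middle hole of the index strip: carrier (-34, -20, 24) mm, axes as the carrier's. Three more holes follow on either side, 24 mm apart along y. The strip is screwed on through slots: the whole row really sits up to 6 mm either way along y, and this shift is not measured (this point does not show it).
- keeper: Keeper: aluminium saddle on the rail, 44 (x) x 40 (y) mm about the knob's axis, 26 to 42 mm up, with a flat arm to a steel plate, 46 mm wide, 10 to 62 mm up, that hangs in the trough. It slides along carrier y only; pushing it takes up to 8 N with the pin dragging on the strip. Origin: on the table under the knob's axis; axes as the carrier's. Over 20 N of its plate on a jar cracks the glass.
Not all that is in view belongs to the job. Leave any green look-alike of the spice_jar_short alone.

How it is judged:
By the outcome, as a careful person would: the job done as asked, in the order asked, and still so for the second after the job is handed in, with the robot touching nothing.
It also fails if it takes over 64 s, if anything falls off the work surface, if the arm or the gripper's body presses on something with over 40 N, if the wrist force passes 120 N, or if a joint passes its speed limit or range.

### The arm

A 6-joint arm with a two-finger parallel gripper is mounted at the origin on a cart in front of the work surface, level with it; the furniture and walls round the work are solid. World frame = base frame: x ahead of the robot, y to its left, z up, the work surface at z = 0. Lengths are in mm, angles in rad, forces in N, time in s.
With the tool pointing down it reaches from about 325 to 775 mm from the base axis. Payload 5.5 kg.
Tool frame: the origin (TCP) lies midway between the tips of the shut fingers; the grasp point (between the pads) lies 19 mm behind it; z points along the fingers, y is the line along which they close (so a half turn about z gives the same grasp; the last joint's range is limited). The gripper opens to 88 mm and grips with 3 to 60 N. Pads are 20 mm wide; open, the fingers measure 115 mm over their backs; the gripper's body (75 mm by 178 mm) begins 61 mm behind the grasp point.
Start: joints at [-1.359, 0.091, 1.231, -0, 1.82, -0.057], TCP at [159.344, -578.469, 222.631] pointing down, gripper open.
Joint ranges: [-2.87, 2.87], [-0.86, 2.18], [0.17, 2.46], [-1.51, 4.65], [0.06, 2.69], [-2.65, 2.65]. Speed limits (rad/s): [2.57, 2.57, 3.01, 3.14, 3.14, 3.14].

### API

Orientations are given as a unit quaternion [x, y, z, w].
In Python, from station import bot, fingers, eyes, hand_in, models gives the robot as it stands. Calls block until the motion is done:
- bot.move_to(position, orientation): joint-space move of the TCP to a pose.
- bot.movel(position, orientation=None, rate=150): straight line of the TCP; orientation=None keeps the orientation; rate is the mean speed in mm/s.
- bot.move_joints(angles): joint-space move.
- fingers.gripper_open() and fingers.gripper_close(strength=None): open the fingers fully, or close them until they stop; strength is the grip in N (None keeps the last).
- bot.pause(seconds).
- bot.ik(position, orientation): joint angles nearest the present ones, or None.
- bot.get_obs(): the state.
- eyes.capture(name): name is "scene" or "side" or "wrist"; returns (picture, depth): 384x512x3 uint8, blue, green, red; 384x512 float32, mm along the optical axis (not along the pixel's ray), 0 where there is no reading.
- eyes.camera_params(name): a dict with "K" (3x3 intrinsics, pixels), "R" (3x3) and "t" (3): a world point X has camera coordinates R X + t. Camera axes: x right, y down, z forward; pixel columns grow to the right and rows downward; lengths in mm; the calibration is good to about 2 mm. A picture is of the moment at which its call begins: read the wrist's pose just before it. camera_params takes no time and is no camera call; for the wrist camera it gives the pose at the moment of the call.
A pose or a line that the arm cannot do raises bot.IKError and nothing moves.
- hand_in(): hands the job in; it is judged then, once.
Trained networks look in the newest picture that a camera, given by its name, has taken for a name from the list of things; names that differ only in an ending like _2 or _b are one class to them, and where a whole thing is asked for, a point or a joint stands for the part that bears it (a point fixed in the world has none). Each returns a list of dicts, best first, with "confidence" (0 to 1); they miss things now and then, are a little off and sometimes report something else, mostly with a low value. They report only what shows in the picture. A call takes as long as a camera call. They do not tell look-alikes from the thing itself.
- models.recognise(camera, thing): "at" ([column, row] in pixels, amid what is visible of it).
- models.spot_point(camera, thing): "at" ([column, row] in pixels: a listed point, or the origin of a listed thing).
The state is a dict: "clock": time; "joint_pos": joint angles; "qvel": joint speeds; "joint_torque": joint torques, N m; "ee_pos": TCP position; "orientation": TCP orientation; "wrist_force": force on the tool from outside, world axes, zero at the start; "moment": the same for the moment, N m; "finger_gap": finger opening in mm; "gripper_force": force on a finger pad.
Only numpy, scipy, OpenCV 4.12 (cv2) and the standard library are available. Lean on these libraries where they do the work, as an engineer would, in place of code of your own. Each camera call takes 0.05 s, during which the arm holds its last target. There are 200 camera calls.

## Working session

There is one attempt and no reset: what is moved stays moved. The work goes in short steps, each a Python script; the robot and the scene stay as the last script left them, time stands still between calls to the robot, and variables do not carry over. Pictures are saved under pics/ and viewed, at most 10 in all, crops included, and the job is handed in when it is done.

```bash
mkdir -p pics; cat > h.py <<'E'
import numpy as np, cv2
from station import bot, fingers, eyes, hand_in, models
def ray(cam,px):
    p=eyes.camera_params(cam);K,R,t=[np.array(p[k],float) for k in"KRt"]
    d=R.T@np.linalg.inv(K)@np.array([px[0],px[1],1.]); return -R.T@t,d
def at_z(cam,px,z):
    o,d=ray(cam,px); return o+d*(z-o[2])/d[2]
def cloud(cam,dep):
    p=eyes.camera_params(cam);K,R,t=[np.array(p[k],float) for k in"KRt"]
    v,u=np.mgrid[:384,:512]; c=np.stack([(u-K[0,2])/K[0,0]*dep,(v-K[1,2])/K[1,1]*dep,dep],-1)
    return (c-t)@R
def proj(cam,X):
    p=eyes.camera_params(cam);K,R,t=[np.array(p[k],float) for k in"KRt"]
    q=K@(R@np.array(X,float)+t); return q[:2]/q[2]
E
python3 - <<'E'
from h import *
np.set_printoptions(precision=1,suppress=True)
for c in("scene","side"):
    im,d=eyes.capture(c); cv2.imwrite(f"pics/{c}0.png",im); np.savez(f"{c}0.npz",im=im,d=d)
    P=cloud(c,d); print(c,"cam at",ray(c,(0,0))[0])
    for n in("carrier","knob","keeper_face","trough","strip_mid","spice_jar_tall","spice_jar_short","lemon_board","jam_jar","kitchen_timer","staff_mug"):
        for r in models.spot_point(c,n)[:3]:
            if r["confidence"]<.3: continue
            z={"knob":74,"keeper_face":36,"trough":5,"strip_mid":24}.get(n,0)
            print(n,round(r["confidence"],2),np.array(r["at"]),at_z(c,r["at"],z))
print(bot.get_obs()["clock"],bot.get_obs()["orientation"])
a=cv2.imread("pics/scene0.png");b=cv2.imread("pics/side0.png")
cv2.imwrite("pics/both.png",cv2.resize(np.vstack([a,b]),(800,1200))[:600]); 
cv2.imwrite("pics/scene0b.png",cv2.resize(a,(800,600)));cv2.imwrite("pics/side0b.png",cv2.resize(b,(800,600)))
E
```

```text
scene cam at [  -56.  -1061.2  1059.2]
carrier 0.8 [222.4 205.6] [530.6 113.3   0. ]
knob 0.7 [330.6 258. ] [ 666.2 -393.4   74. ]
knob 0.55 [220.1 195.2] [512.5  93.1  74. ]
keeper_face 0.63 [234.7 202.6] [561.7  65.2  36. ]
trough 0.59 [214.1 189.6] [548.7 221.6   5. ]
spice_jar_tall 0.52 [217.  195.2] [544.  186.4   0. ]
spice_jar_short 0.72 [303.9 307.8] [ 509.3 -466.1    0. ]
spice_jar_short 0.71 [285.8 278.7] [ 529.  -339.4    0. ]
spice_jar_short 0.69 [256.5 246.3] [ 525.9 -158.1    0. ]
lemon_board 0.61 [270.5 280.3] [ 481.1 -318.7    0. ]
jam_jar 0.94 [258.  184.1] [735.1 166.    0. ]
kitchen_timer 0.83 [327.7 257. ] [ 714.7 -334.1    0. ]
staff_mug 0.89 [203.9 165. ] [598.5 421.9   0. ]
side cam at [  744.  -1294.2  1021.2]
carrier 0.9 [242.3 192.5] [549.1 132.3  -0. ]
knob 0.6 [230.5 189.5] [511.1  43.3  74. ]
keeper_face 0.58 [249.  192.2] [584.4  88.5  36. ]
trough 0.97 [246.3 180.7] [555.3 222.3   5. ]
trough 0.64 [286.7 190.3] [746.1 171.6   5. ]
strip_mid 0.84 [229.5 194.2] [500.3  78.   24. ]
spice_jar_tall 0.77 [244.3 184.6] [549.5 196.2   0. ]
spice_jar_short 0.83 [224.8 235.1] [ 521.4 -161.8    0. ]
spice_jar_short 0.7 [231.4 194.1] [502.7 113.    0. ]
spice_jar_short 0.64 [207.2 297.2] [ 517.6 -470.1    0. ]
lemon_board 0.56 [207.7 259.5] [ 483.3 -301.3    0. ]
jam_jar 0.69 [284.6 190.1] [736.6 179.   -0. ]
kitchen_timer 0.81 [271.9 271.7] [ 718.5 -328.5    0. ]
kitchen_timer 0.57 [229.8 190.4] [490.9 140.3  -0. ]
staff_mug 0.9 [261.7 162.2] [609.2 408.1   0. ]
1.2 [1.  0.1 0.  0. ]
```

View pics/scene0b.png

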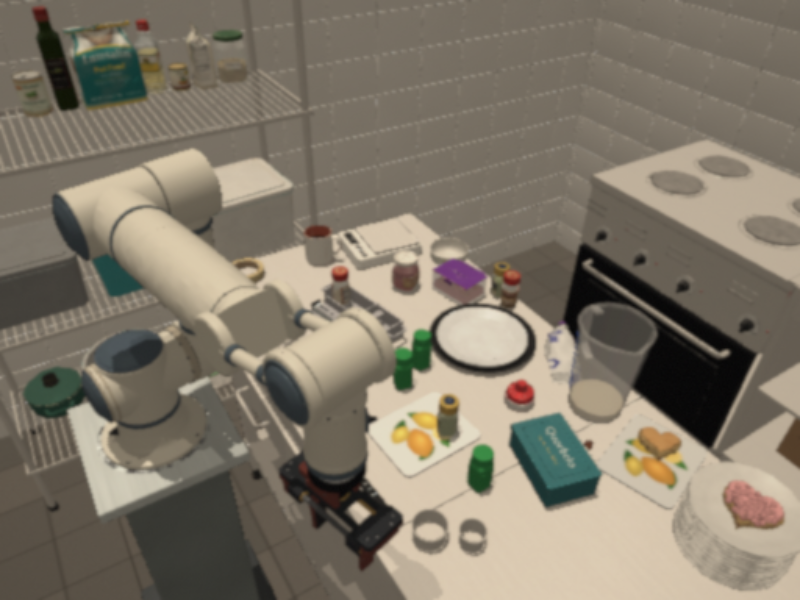

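View pics/side0b.png

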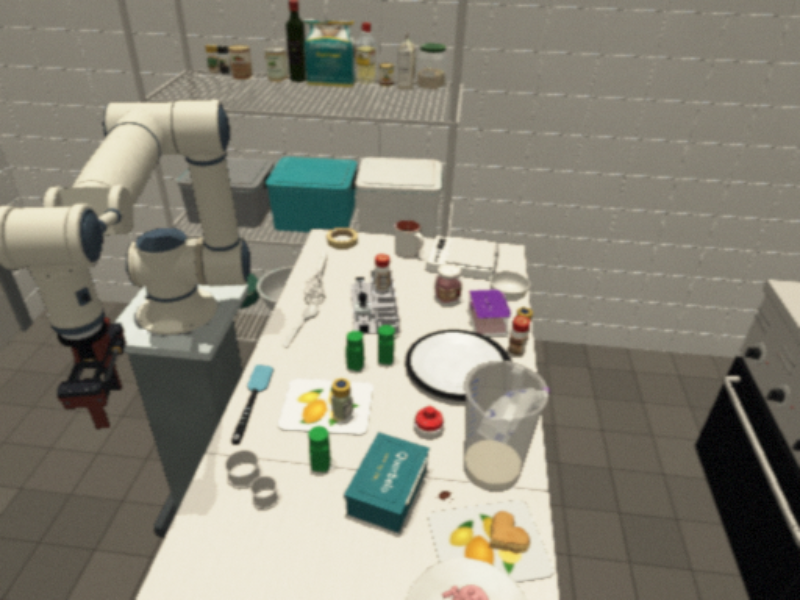

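The jar on the board is the yellow-capped one, at about (287,265) in the scene image, with green look-alikes around it. The red-capped jar stands in the carrier at the scene's (217,180). Next I take wrist close-ups.

```bash
cat >> h.py <<'E'
def q(a): return [float(np.cos(a/2)),float(np.sin(a/2)),0,0]   # tool down, turned a about world z
E
python3 - <<'E'
from h import *
np.set_printoptions(precision=1,suppress=True)
import json
o=bot.get_obs(); print(np.array(o["orientation"]))
p=eyes.camera_params("wrist"); print("cam off",ray("wrist",(0,0))[0]-o["ee_pos"], "axis",np.array(p["R"])[2], np.array(p["R"])[1], p["K"][0][0])
a0=None
for a in (0,np.pi/2,-np.pi/2,np.pi):
    for X in([529,-339,100],[560,180,100],[510,60,80]):
        j=bot.ik(X,q(a)); print(a,X,None if j is None else np.array(j))
E
```

```text
[1.  0.1 0.  0. ]
cam off [ 77.8  22.3 161. ] axis [-0.3 -0.1 -1. ] [-0.9 -0.3  0.3] 320.65369658763444
0 [529, -339, 100] [-0.6  0.2  1.4 -0.   1.6  0.9]
0 [560, 180, 100] [ 0.3  0.1  1.5 -0.   1.6  1.8]
0 [510, 60, 80] [ 0.1 -0.1  1.7 -0.   1.6  1.6]
1.5707963267948966 [529, -339, 100] [-0.6  0.2  1.4 -0.   1.6 -0.6]
1.5707963267948966 [560, 180, 100] [ 0.3  0.1  1.5 -0.   1.6  0.3]
1.5707963267948966 [510, 60, 80] [ 0.1 -0.1  1.7 -0.   1.6  0.1]
-1.5707963267948966 [529, -339, 100] [-0.6  0.2  1.4 -0.   1.6  2.5]
-1.5707963267948966 [560, 180, 100] None
-1.5707963267948966 [510, 60, 80] None
3.141592653589793 [529, -339, 100] [-0.6  0.2  1.4 -0.   1.6 -2.2]
3.141592653589793 [560, 180, 100] [ 0.3  0.1  1.5 -0.   1.6 -1.3]
3.141592653589793 [510, 60, 80] [ 0.1 -0.1  1.7 -0.   1.6 -1.5]
```

```bash
python3 - <<'E'
from h import *
np.set_printoptions(precision=1,suppress=True)
def look(tag,names):
    im,d=eyes.capture("wrist"); np.savez(tag+".npz",im=im,d=d,P=cloud("wrist",d)); cv2.imwrite(f"pics/{tag}.png",im)
    for n in names:
        for r in models.spot_point("wrist",n)[:4]:
            if r["confidence"]<.3: continue
            z={"knob":74,"keeper_face":36,"trough":5,"strip_mid":24}.get(n,5 if "jar" in n else 0)
            print(n,round(r["confidence"],2),np.array(r["at"]),at_z("wrist",r["at"],z))
bot.move_to([529,-360,260],q(np.pi/2)); look("w1",["spice_jar_short"])
bot.move_to([535,50,300],q(np.pi/2)); look("w2",["carrier","knob","keeper_face","trough","strip_mid","spice_jar_tall","spice_jar_short"])
print(bot.get_obs()["clock"])
cv2.imwrite("pics/w12.png",cv2.resize(np.hstack([cv2.imread("pics/w1.png"),cv2.imread("pics/w2.png")]),(800,300)))
cv2.imwrite("pics/w2b.png",cv2.resize(cv2.imread("pics/w2.png"),(800,600)))
E
```

```text
spice_jar_short 0.94 [254.1 133.8] [ 530.4 -333.4    5. ]
spice_jar_short 0.9 [236.1 232.7] [ 504.7 -472.6    5. ]
carrier 0.59 [259.  113.2] [544.5  99.5   0. ]
knob 0.64 [237.1 161.2] [516.4  47.   74. ]
keeper_face 0.76 [280.9 135.4] [572.8  73.5  36. ]
trough 0.97 [255.3  19.8] [539.1 217.1   5. ]
strip_mid 0.79 [232.5 138.2] [508.1  68.5  24. ]
spice_jar_tall 0.65 [262.9  41.2] [549.  192.2   5. ]
spice_jar_tall 0.45 [257.9  18.9] [542.4 218.4   5. ]
spice_jar_short 0.86 [246.7 270.2] [ 525.6 -146.3    5. ]
spice_jar_short 0.73 [249.9 363.4] [ 530.1 -334.4    5. ]
spice_jar_short 0.69 [291. 252.] [ 595.9 -113.7    5. ]
4.8083
```

View pics/w12.png

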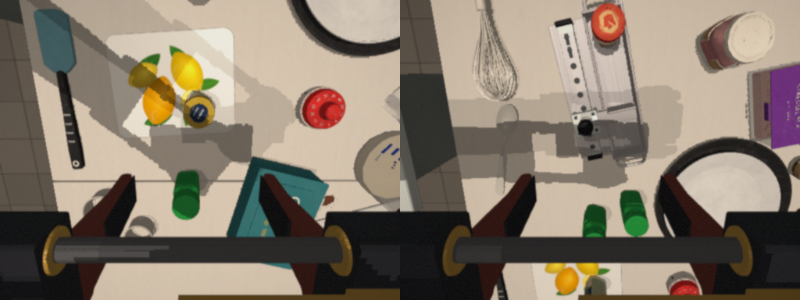

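View pics/w2b.png

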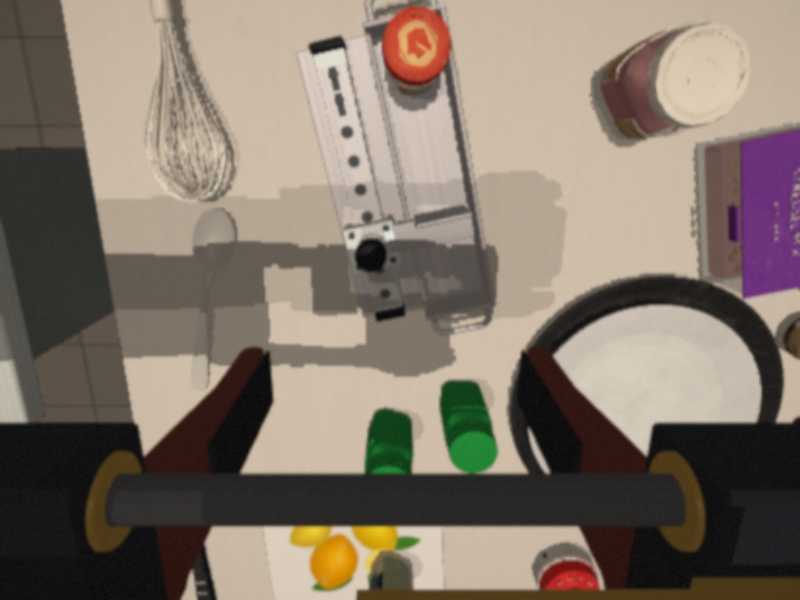

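The wrist view (800x600 scale) shows the strip holes at (346,131), (354,161), (361,189) and (367,217), with one behind the saddle at (385,293). The knob is at (371,254), the plate at (442,215) and the red cap at (417,43). The target is the hole at (361,189), nominally y=4. Now I'll refine these positions.

```bash
python3 - <<'E'
from h import *
np.set_printoptions(precision=1,suppress=True)
z=np.load("w2.npz");im=z["im"];P=z["P"];g=cv2.cvtColor(im,cv2.COLOR_BGR2GRAY).astype(float)
hs=[]
for u,v in((346,131),(354,161),(361,189),(367,217),(385,293)):
    u,v=u*.64,v*.64; c0,r0=int(u)-5,int(v)-5; w=g[r0:r0+11,c0:c0+11]; w=np.clip(np.percentile(w,60)-15-w,0,None)
    yy,xx=np.mgrid[r0:r0+11,c0:c0+11]; px=((w*xx).sum()/w.sum(),(w*yy).sum()/w.sum()); hs.append(at_z("wrist",px,24)); print(np.array(px),hs[-1])
hs=np.array(hs)[:,:2]; y=np.array([52,28,4,-20,-92.])
A=np.polyfit(y,hs,1); yaw=np.arctan2(-A[0][0],A[0][1]); print("scale",np.hypot(*A[0]),"yaw",yaw,"res",(hs-np.outer(y,A[0])-A[1]).ravel())
R=np.array([[np.cos(yaw),-np.sin(yaw)],[np.sin(yaw),np.cos(yaw)]])
o=A[1]-R@[-34,0]; print("origin if no shift",o)
# depth in carrier frame (y relative to hole frame)
C=P.copy(); C[...,:2]=(P[...,:2]-o)@R
ok=z["d"]>0
def sel(x0,x1,y0,y1,z0,z1): 
    m=ok&(C[...,0]>x0)&(C[...,0]<x1)&(C[...,1]>y0)&(C[...,1]<y1)&(C[...,2]>z0)&(C[...,2]<z1); return C[m]
s=sel(-60,-10,-100,-20,64,95); print("knob top n,mid,z",len(s),(s.min(0)+s.max(0))/2,np.median(s[:,2]),s.max(0)-s.min(0))
s=sel(0,60,40,130,100,125); print("red cap",len(s),(s.min(0)+s.max(0))/2,s.max(0)-s.min(0),np.median(s,0))
s=sel(0,60,-80,0,55,70); print("plate top",len(s),(s.min(0)+s.max(0))/2,s.max(0)-s.min(0))
s=sel(-60,80,-150,-100,43,55);print("near end wall",len(s),(s.min(0)+s.max(0))/2,s.max(0)-s.min(0))
s=sel(56,66,-130,130,44,54);print("far wall",len(s),(s.min(0)+s.max(0))/2,s.max(0)-s.min(0))
s=sel(-10,10,-130,130,27,36);print("front wall",len(s),(s.min(0)+s.max(0))/2,s.max(0)-s.min(0))
s=sel(-50,-20,-20,60,15,32);print("strip z",np.median(s[:,2]))
z=np.load("w1.npz");P=z["P"];s=P[(z["d"]>0)&(np.hypot(P[...,0]-530,P[...,1]+334)<40)&(P[...,2]>85)&(P[...,2]<115)]
print("yellow",len(s),np.median(s,0),(s.min(0)+s.max(0))/2,s.max(0)-s.min(0))
print("knob expected world at hole4:",o+R@[-34,4],"jar yaw")
E
```

```text
[221.6  84.2] [495.3 138.7  24. ]
[226.  102.8] [500.4 115.3  24. ]
[230.3 121. ] [505.6  91.7  24. ]
[234.8 139. ] [511.2  67.7  24. ]
[245.9 187.7] [525.8  -1.7  24. ]
scale 0.9985880877118639 yaw 0.2145631614383929 res [-0.1  0.2 -0.1  0.2 -0.   0.   0.5 -0.6 -0.2  0.3]
origin if no shift [539.7  95. ]
knob top n,mid,z 354 [-33.8 -44.5  72.7] 78.4837414589852 [25.2 25.  17.3]
red cap 1717 [ 29.2  89.9 106.5] [43.8 43.7 12.9] [ 29.5  89.9 110.1]
plate top 136 [ 28.9 -31.5  59.2] [45.6  4.4  8.3]
near end wall 199 [  28.9 -108.7   46.8] [61.9 16.3  7.2]
far wall 555 [58.   3.3 47.5] [  3.9 238.2   6.4]
front wall 533 [ 3.6  2.2 31.6] [ 11.5 255.    8.6]
strip z 22.59598237017026
yellow 1362 [ 530.  -330.3  100.6] [ 530.1 -331.5   94. ] [40.8 41.5 17.7]
knob expected world at hole4: [505.6  91.7] jar yaw
```

```bash
cat >> h.py <<'E'
YAW=.21456; O=np.array([539.7,95.0]); RC=np.array([[np.cos(YAW),-np.sin(YAW)],[np.sin(YAW),np.cos(YAW)]])
Q=q(np.pi/2+YAW)
def w(x,y,z): return [*map(float,O+RC@[x,y]),float(z)]   # carrier frame, y counted from the hole row
def st(t=""):
    o=bot.get_obs(); print(t,"t%.1f"%o["clock"],np.round(o["ee_pos"],1),"F",np.round(o["wrist_force"],1),"gap %.1f gf %.1f"%(o["finger_gap"],o["gripper_force"]))
def wsave(tag):
    im,d=eyes.capture("wrist"); P=cloud("wrist",d); C=P.copy(); C[...,:2]=(P[...,:2]-O)@RC
    cv2.imwrite(f"pics/{tag}.png",im); return im,d>0,P,C
def box(C,ok,x0,x1,y0,y1,z0,z1):
    m=ok&(C[...,0]>x0)&(C[...,0]<x1)&(C[...,1]>y0)&(C[...,1]<y1)&(C[...,2]>z0)&(C[...,2]<z1); return C[m]
E
python3 - <<'E'
from h import *
bot.move_to([530,-331.5,200],q(np.pi/2)); bot.movel([530,-331.5,70]); st("down")
fingers.gripper_close(15); st("grip")
bot.movel([530,-331.5,215]); st("up")
im,ok,P,C=wsave("w3"); s=P[ok&(np.hypot(P[...,0]-530,P[...,1]+331)<40)&(P[...,2]>100)&(P[...,2]<290)]
bot.move_to(w(29,45,215),Q); st("over")
E
```

```text
down t7.3 [ 530.6 -331.8   71.5] F [1.2 0.4 0.5] gap 87.7 gf 0.0
grip t8.0 [ 529.9 -331.6   70. ] F [-0.3 -0.9 -0.3] gap 45.4 gf 15.0
up t9.2 [ 529.7 -331.3  213.5] F [ 0.2  0.2 -1.8] gap 45.5 gf 15.0
over t10.9 [558.8 144.2 214.9] F [ 0.2  0.3 -1.5] gap 45.8 gf 15.0
```

View pics/w3.png

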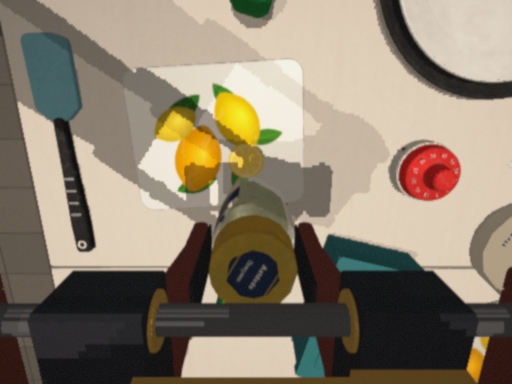

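```bash
python3 - <<'E'
from h import *
bot.movel(w(29,43.5,215),Q); bot.movel(w(29,43.5,80),rate=120); st("80")
for z in (75,72,71,70,69):
    bot.movel(w(29,43.5,z),rate=30); bot.pause(.1); st(z)
    if bot.get_obs()["wrist_force"][2]>2: break
E
```

```text
80 t12.5 [559.4 143.8  81.2] F [ 0.4 -0.2 -0.7] gap 45.8 gf 15.0
75 t12.9 [558.8 143.7  75.1] F [-0.3 -0.1 -1.4] gap 45.6 gf 15.0
72 t13.2 [558.7 143.7  71.9] F [-1.1  0.1 -1.3] gap 45.5 gf 15.0
71 t13.6 [558.8 143.7  71. ] F [-0.4  0.2 -1.4] gap 45.7 gf 15.0
70 t13.9 [558.8 143.7  70. ] F [ 0.2  0.1 -1.6] gap 45.6 gf 15.0
69 t14.3 [558.9 143.7  69.7] F [-0.8 -0.9  5.2] gap 45.3 gf 15.0
```

```bash
python3 - <<'E'
from h import *
np.set_printoptions(precision=1,suppress=True)
fingers.gripper_open(); bot.movel(w(29,43.5,160)); bot.move_to(w(-5,-60,260),Q); st()
im,ok,P,C=wsave("w4")
m=lambda s:(len(s),(s.min(0)+s.max(0))/2,s.max(0)-s.min(0))
print("yellow",m(box(C,ok,-5,65,10,68,92,104)));print("red",m(box(C,ok,-5,65,60,125,105,118)))
print("knob",m(box(C,ok,-60,-10,-70,-20,66,95)));print("plate",m(box(C,ok,0,60,-80,0,55,70)))
cv2.imwrite("pics/w4b.png",im[:260])
E
```

```text
t16.5 [547.4  35.7 258.3] F [-0.7  0.  -1. ] gap 87.9 gf 0.0
yellow (1641, array([29.2, 43.8, 97.3]), array([41.4, 40.4, 10.1]))
red (1503, array([ 29.3,  82.9, 108.8]), array([43.8, 27.4,  7.2]))
knob (434, array([-34. , -43.9,  73.4]), array([24.1, 24.3, 14.6]))
plate (159, array([ 28.3, -30.4,  58.2]), array([45.8,  3.3,  6.2]))
```

View pics/w4b.png

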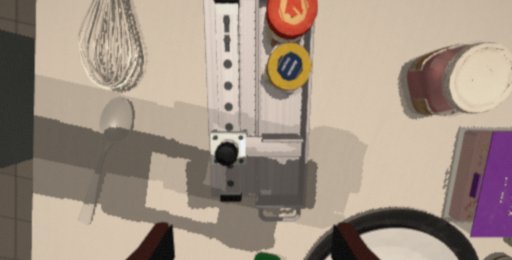

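```bash
python3 - <<'E'
from h import *
y0=-44
bot.move_to(w(-34,y0,120),Q); bot.movel(w(-34,y0,51),rate=80); bot.pause(.2); st("at knob")
fingers.gripper_close(25); bot.pause(.2); st("grip")
for z in (55,59,61.2): bot.movel(w(-34,y0,z),rate=20); bot.pause(.1); st(z)
E
```

```text
at knob t18.4 [516.1  43.8  50.4] F [ 2.9 -4.3 -0.7] gap 88.1 gf 2.6
grip t19.6 [515.3  44.9  50.7] F [-3.8 -0.1  0.7] gap 25.0 gf 25.0
55 t20.0 [515.3  44.7  54.4] F [-4.7  0.6 -4.9] gap 25.6 gf 25.0
59 t20.5 [515.4  44.7  58.8] F [-5.3  0.  -5.8] gap 25.0 gf 25.0
61.2 t20.8 [515.4  44.7  61.1] F [-5.1 -0.2 -5.2] gap 25.8 gf 25.0
```

```bash
python3 - <<'E'
from h import *
bot.movel(w(-34,-44,51),rate=40); st("low"); fingers.gripper_open(); st("open")
bot.movel(w(-34,-49.5,51),rate=60); bot.pause(.2); st("offset")
fingers.gripper_close(25); bot.pause(.1); st("grip")
bot.movel(w(-34,-49.5,61.3),rate=25); bot.pause(.1); st("lift")
bot.movel(w(-34,-30,61.3),rate=40); st("slide1")
for y in (-10,-5,-1.5):
    bot.movel(w(-34,y,61.3),rate=40); st(y)
E
```

```text
low t21.2 [515.4  44.6  51.3] F [-5.7 -0.3 -3.8] gap 25.0 gf 25.0
open t22.3 [515.5  43.6  50.9] F [-2.7 -5.1  1.7] gap 87.7 gf 2.2
offset t22.8 [517.1  39.6  51. ] F [-0.8 -0.1  0.3] gap 87.9 gf 0.0
grip t23.8 [516.5  39.3  51. ] F [-5.3 -0.5  2.8] gap 25.3 gf 25.0
lift t24.5 [516.5  39.3  60.7] F [-4.4 -1.3 -5.3] gap 25.9 gf 25.0
slide1 t25.1 [512.2  59.   60.9] F [-5.9 -0.1 -5.9] gap 25.4 gf 25.0
-10 t25.8 [507.9  78.6  60.9] F [-4.8  0.  -5.9] gap 25.4 gf 25.0
-5 t26.1 [506.8  83.5  60.8] F [-4.8  0.6 -5.6] gap 25.9 gf 25.0
-1.5 t26.3 [506.1  86.8  60.9] F [-3.7 -0.8 -6.1] gap 25.7 gf 25.0
```

```bash
python3 - <<'E'
from h import *
bot.pause(.2)
for z in (59.5,58,56.5,55):
    bot.movel(w(-34,-1.5,z),rate=25); bot.pause(.1); st(z)
    if bot.get_obs()["wrist_force"][2]>0: print("blocked"); break
else:
    fingers.gripper_open(); bot.pause(.1); st("open")
    bot.movel(w(-34,-1.5,130),rate=120); bot.move_to(w(-10,-75,260),Q); st("look")
    np.set_printoptions(precision=1,suppress=True)
    im,ok,P,C=wsave("w5"); m=lambda s:(len(s),(s.min(0)+s.max(0))/2,s.max(0)-s.min(0),s.max(0))
    print("knob",m(box(C,ok,-60,-12,-20,30,60,95)));print("yellow",m(box(C,ok,5,65,10,68,92,104)))
    print("plate",m(box(C,ok,0,60,0,20.5,55,70)))
E
```

```text
59.5 t26.9 [506.1  86.7  59.2] F [-5.6 -0.7 -6.3] gap 25.2 gf 25.0
58 t27.2 [506.3  86.3  57.6] F [-4.4 -1.1 -6.3] gap 25.2 gf 25.0
56.5 t27.6 [506.3  86.2  56.2] F [-5.4 -0.9 -4.6] gap 25.5 gf 25.0
55 t27.9 [506.3  86.2  54.8] F [-5.3 -2.5 -4.5] gap 25.7 gf 25.0
open t29.1 [506.8  86.3  55. ] F [-0.6  0.   0.4] gap 87.8 gf 0.0
look t30.5 [545.5  19.9 257.9] F [-0.7 -0.  -0.7] gap 87.8 gf 0.0
knob (495, array([-34.2,   4.9,  72.3]), array([24.5, 24.7, 16.9]), array([-21.9,  17.2,  80.7]))
yellow (1737, array([29. , 45.7, 97.3]), array([41.2, 44.4, 10. ]), array([ 49.6,  67.9, 102.3]))
plate (170, array([27.9, 18.2, 60.1]), array([44.6,  3.1,  4. ]), array([50.2, 19.7, 62.1]))
```

View pics/w5.png

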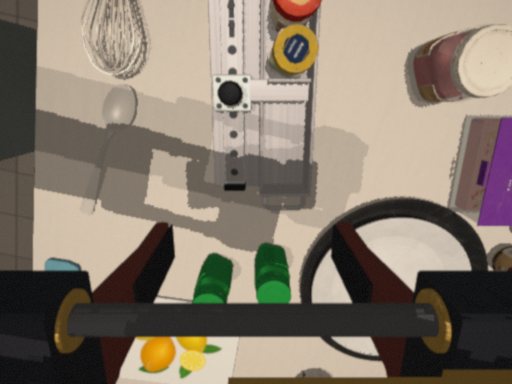

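The picture shows the knob at (230,93) with its top at 80.7 mm, the same as when the pin was home at the start. The saddle sits in the target hole, the plate is just in front of the yellow-capped jar at (296,48), and both jars are upright.

```bash
python3 - <<'E'
from h import *
print(hand_in())
E
```

```text
the job is handed in; nothing more can be done
None
```

The job is handed in at about 30 s of the 64 s allowed: the yellow-capped jar stands upright next to the red-capped one, and the keeper is locked with its pin home in the 19 mm hole. On the first knob grip an open finger briefly touched the keeper plate (about 5 N), so I regripped clear of it.

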